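# Clamp a phone in the spring-jawed repair holder

## Task

Pull the repair holder's sprung jaw out by its upright handle, all the way to its stop, so that the catch snaps in and keeps it open. Then take the phone that sticks out from under the plywood stand (draw it out by its end and take it again across the middle), lay it flat, back up as it is now, between the holder's jaws, either end first, without dropping it, and let go. Finally slide the catch's upright tab outwards, away from the stem, so that the jaw springs shut and clamps the phone, and leave the other things on the bench alone.

Things in the scene. Friction and masses are not known exactly. Their poses are not given: they have to be found in the camera images.
- holder: Grey metal phone holder fixed to the bench. Base plate 290 x 130 x 12 mm, x = -90 to 200, y = -65 to 65 mm. Origin: on the bench under the middle of the phone bed; x points along the holder towards the sprung jaw and its handle, y towards the catch's side. Fixed jaw: face at x = -68 mm, top 30 mm above the bench. A clamped phone lies centred at x = y = 0, underside 12 mm up.
- bed (a point): Middle of the phone bed (the holder's plate top, 12 mm above the bench; holder axes). Guide walls 12 mm high, 8 mm thick stand along both sides of the bed at holder x = -68 to -36 and 36 to 68 mm, 70 mm apart inside; between them (x = -36 to 36 mm) both sides are open for the fingers.
- jaw (a joint): Travel (m) of the sprung jaw along holder +x: 0 = shut empty, 0.010 = shut on the phone, about 0.034 = kept by the catch, 0.037 = stop. A spring pulls it shut: 5 N at 0, 10.5 N at the stop, plus 30 N per m/s of damping. Jaw face at holder x = 58 mm + travel; block 46 mm wide, top 30 mm above the bench. Past 0.0345 the catch snaps in and the jaw stays open when let go.
- jaw_pull (a point): Middle of the top edge of the jaw's pull handle: upright aluminium plate 12 mm thick (holder x), 48 mm wide (y), at holder x = 190 mm + jaw travel, top 70 mm above the bench. A steel stem, 24 mm above the bench, up to 36 mm wide, joins it to the jaw. Grip from above, fingers closing along holder x, tips at least 30 mm above the bench.
- catch (a joint): Travel (m) of the catch along holder +y (outwards, away from the stem): 0 = rests on the stem's rail, jaw free; -0.008 = snapped in, jaw kept open; 0.012 = outer stop. A light spring (2 to 3 N) pushes it in; it snaps in by itself when the jaw reaches its stop. Slid outwards beyond 0.001 (3 to 6 N) it frees the jaw, which springs shut; let go, it then rests at 0.
- catch_grip (a point): Middle of the top of the catch's tab: upright black plate 10 mm thick (holder y), 24 mm wide (x), at holder x = 126 mm, y = 45 mm + catch travel, top 66 mm above the bench. Pinch it from above, fingers closing along holder y, tips at least 30 mm above the bench (stem and guides beside it are up to 26 mm high), or push it outwards from the stem's side.
- phone: Dark compact phone, 136 x 62 x 10 mm (x, y, z), about 0.16 kg, flat, back up (dark camera square near the -x end). Origin: centre of the underside; x along its length. At the start its -x end sticks out 48 to 58 mm from under the stand's front edge, towards the robot; the rest lies under the stand.
- stand: Low plywood stand fixed to the bench, 200 x 280 mm (x, y), top 32 mm, underside of its board 24 mm above the bench, on two side walls; open front (-x, towards the robot). A flat grey instrument 30 mm high stands on it from 90 mm behind the front edge. Origin: on the bench under its centre; front edge at x = -100 mm.
- big_phone: Bystander: a larger white phone with a dark screen, 162 x 80 x 9 mm, origin under its centre. Leave alone.
- screwdriver: Bystander: screwdriver 170 mm long, origin under its middle. Leave alone.
- cleaner: Bystander: bottle, 52 mm wide, 130 mm high, origin under its foot. Leave alone.
- tin: Bystander: flat round tin, 60 mm wide, 26 mm high, origin under its foot. Leave alone.
- brush: Bystander: brush 160 mm long, origin under its middle. Leave alone.
- parts_tray: Bystander: clear open parts tray 120 x 90 x 30 mm, origin under its centre. Leave alone.
- tool_cup: Bystander: grey cup 72 mm wide, 95 mm high, origin under its foot. Leave alone.
Mind the look-alikes: they are no part of the job. What is shaped like the phone but orange is not meant.

How it is judged:
By the outcome, as a careful person would: the job done as asked, in the order asked, and still so for the second after the job is handed in, with the robot touching nothing.
It also fails if it takes over 72 s, if anything falls off the work surface, if the arm or the gripper's body presses on something with over 40 N, if the wrist force passes 120 N, or if a joint passes its speed limit or range.

## Robot

A 6-joint arm with a two-finger parallel gripper is mounted at the origin on the work surface. World frame = base frame: x ahead of the robot, y to its left, z up, the work surface at z = 0. Lengths are in m, angles in rad, forces in N, time in s.
With the tool pointing down it reaches from about 0.35 to 0.775 m from the base axis. Payload 7.3 kg.
Tool frame: the origin (TCP) lies midway between the tips of the shut fingers; the grasp point (between the pads) lies 19 mm behind it (tcp_to_grasp is the distance from the TCP to the grasp point, in m); z points along the fingers, y is the line along which they close (so a half turn about z gives the same grasp; the last joint's range is limited). The gripper opens to 92 mm and grips with 3 to 60 N. Pads are 19 mm wide; open, the fingers measure 130 mm over their backs; the gripper's body (75 mm by 190 mm) begins 47 mm behind the grasp point.
Start: joints at [1.089, 0.342, 1.524, -0, 1.275, -0.146], TCP at [0.173, 0.496, 0.227] pointing down, gripper open.
Joint ranges: [-2.53, 2.53], [-0.77, 2.02], [0.04, 2.7], [-1, 4.14], [0.28, 2.66], [-3.11, 3.11]. Speed limits (rad/s): [2.57, 2.57, 3.14, 3.14, 3.14, 3.14].

## Interface

Orientations are given as [roll, pitch, yaw] about the fixed x, y, z axes, in that order (R = Rz(yaw) Ry(pitch) Rx(roll)).
In Python, from cell import observe, read_camera, calibration, hand_in, tcp_to_grasp gives the robot as it stands.
- The arm moves only by the tool send_rows, never from a script. Its argument "targets" is a list of rows, each a list of 5 numbers: the opening, from 0 (shut) to 1 (fully open), then the shift along the world's x, y, z in m, then the turn about the world's z in rad. A call has 1 to 5 rows; each row shifts and turns the commanded pose from where the row before left it; what a row does not reach is not made up. A row lasts 1/10 s, in which the tool goes at most 50 mm and 8.59 degrees, less where a joint would pass 70% of its speed; a pose out of reach is approached as far as the arm can. A call is refused whole if a number of a shift passes 0.05 or a number of a turn 0.15, either way. A call with a gripper value outside its range is refused whole. The fingers move at their own pace and stop on an object; "grip_force" is the grip in N (left out, the last holds). Time passes only in rows, so rows that do not move let the fingers close. It gives the time, the measured TCP pose, the force, the opening and the grip force at its end, in the units of the state.
- observe(): the state, without advancing time (a new reading comes with each control period).
- read_camera(name): name is "scene" or "top" or "wrist"; returns (picture, depth): 384x512x3 uint8, red, green, blue; 384x512 float32, m along the optical axis (not along the pixel's ray), 0 where there is no reading.
- calibration(name): a dict with "intrinsics" (3x3 intrinsics, pixels), "k1" (the pictures are not rectified: a ray, as slopes to the right and down, at radius r is drawn at 1 + k1 r^2 times it, then the intrinsics apply), "world_to_cam" (4x4, takes a point from world to camera coordinates); the wrist camera has in their place "hand_eye" (4x4, takes a point from camera to tool coordinates, whose origin is the TCP and whose axes are the flange's). Camera axes: x right, y up, looking along -z (the intrinsics and any distortion apply to the point x, -y, -z); pixel columns grow to the right and rows downward; lengths in m; the calibration is good to about 2 mm. A picture is of the moment at which its call begins: read the wrist's pose just before it. calibration takes no time and is no camera call.
- hand_in(): hands the job in; it is judged then, once.
The state is a dict: "time": time; "qpos": joint angles; "qvel": joint speeds; "joint_efforts": joint torques, N m; "tool_pos": TCP position; "tool_rot": TCP orientation; "contact_force": force on the tool from outside, world axes, zero at the start; "torque": the same for the moment, N m; "opening": finger opening in m; "grip_force": force on a finger pad.
Only numpy, scipy, OpenCV 4.12 (cv2) and the standard library are available. Lean on these libraries where they do the work, as an engineer would, in place of code of your own. Each camera call takes 0.05 s, during which the arm holds its last target. There are 200 camera calls.

## Working session

There is one attempt and no reset: what is moved stays moved. The work goes in short steps, Python scripts to look and compute and a tool call to move; the robot and the scene stay as the last step left them, time stands still between calls to the robot, and variables do not carry over. Pictures are saved under pics/ and viewed, at most 10 in all, crops included, and the job is handed in when it is done.

Besides the shell and the picture viewer there is one more tool, called as name(argument=value, ...), one argument or row to a line, values as JSON. send_rows: Moves the arm, as the interface text tells. Its arguments: {"type":"object","properties":{"targets":{"type":"array","items":{"type":"array","items":{"type":"number"}}},"grip_force":{"type":"number"}},"required":["targets"]}

```bash
mkdir -p pics
cat > h.py <<'E'
import numpy as np, cv2
from cell import observe, read_camera, calibration, hand_in, tcp_to_grasp
from scipy.spatial.transform import Rotation as Ro
def rays(name, px, st=None):
    c=calibration(name); K=np.array(c["intrinsics"]); k=c["k1"]
    px=np.atleast_2d(np.array(px,float)); d=np.c_[(px[:,0]-K[0,2])/K[0,0],(px[:,1]-K[1,2])/K[1,1]]
    u=d.copy()
    for _ in range(20): u=d/(1+k*(u**2).sum(1,keepdims=True))
    v=np.c_[u[:,0],-u[:,1],-np.ones(len(u))]
    if "world_to_cam" in c: T=np.linalg.inv(np.array(c["world_to_cam"]))
    else:
        st=st or observe(); W=np.eye(4); W[:3,:3]=Ro.from_euler('xyz',st["tool_rot"]).as_matrix(); W[:3,3]=st["tool_pos"]; T=W@np.array(c["hand_eye"])
    return T[:3,3], v@T[:3,:3].T
def plane(name,px,z,st=None):
    o,r=rays(name,px,st); return o+r*((z-o[2])/r[:,2])[:,None]
def deproj(name,px,dep,st=None):
    o,r=rays(name,px,st); return np.array([o+ri*dep[int(p[1]),int(p[0])] for p,ri in zip(px,r)])
E
python3 - <<'E'
from h import *
print(observe(),tcp_to_grasp)
for n in("scene","top"):
    p,d=read_camera(n); np.savez(f"{n}.npz",p=p,d=d); cv2.imwrite(f"pics/{n}0.png",cv2.resize(p[:,:,::-1],(800,600)))
    print(n,rays(n,[[256,192]]))
E
```

```text
{'time': 0.0, 'qpos': array([ 1.08901102e+00,  3.42720600e-01,  1.52499343e+00, -3.34954568e-06,
        1.27539717e+00, -1.45977210e-01]), 'qvel': array([-0.00037133, -0.0004833 ,  0.00124096, -0.00069199,  0.00024954,
        0.00029791]), 'joint_efforts': array([ 1.87548071e-04, -4.31235588e+01, -2.44223589e+01,  7.17162900e-02,
        5.60202822e-02, -9.17131229e-05]), 'tool_pos': array([0.17278753, 0.49533183, 0.2260543 ]), 'tool_rot': array([-3.14008980e+00, -2.17717116e-04,  2.80578537e+00]), 'contact_force': array([ 0.87909056, -0.87712983, -0.97564085]), 'torque': array([-0.01208028, -0.03558818,  0.04663984]), 'grip_force': 0.0, 'opening': 0.09158338414764584} 0.0188
scene (array([ 1.42529799, -0.26787219,  0.84595925]), array([[-0.74898504,  0.24984273, -0.61367923]]))
top (array([0.26358646, 0.04307516, 1.92352452]), array([[ 0.11588933, -0.01865654, -0.99324279]]))
```

View pics/top0.png

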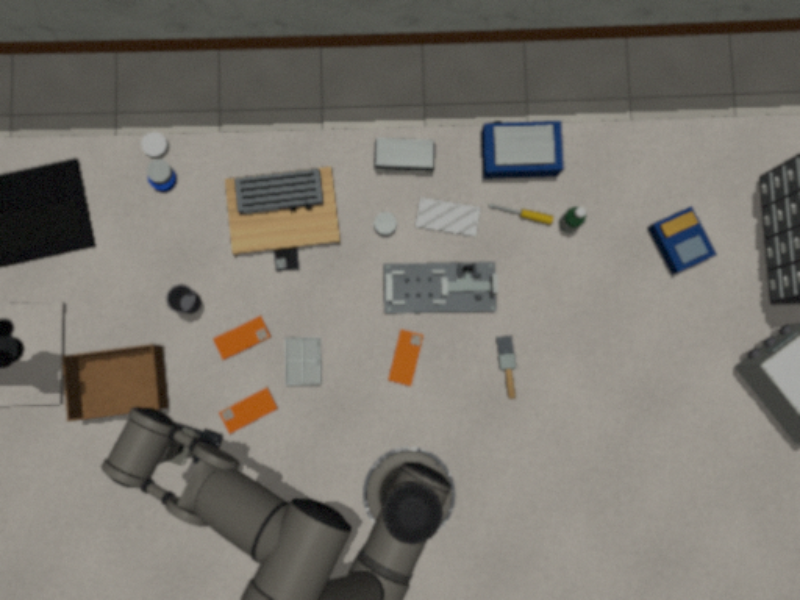

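View pics/scene0.png

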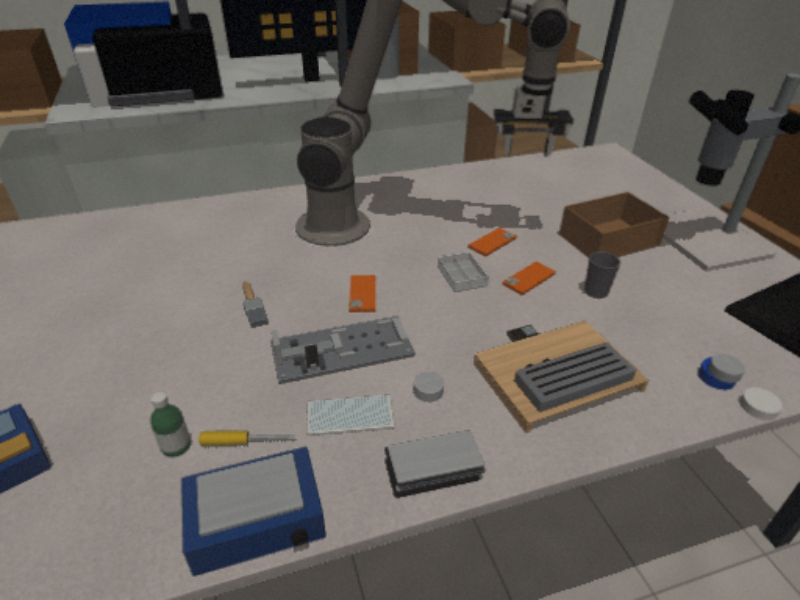

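Top view (800x600): the dark phone end sticks out of the stand at (286,260). Candidates that could be taken for it are the orange phones at (242,338), (248,410) and (405,357), and the white big phone at (447,216). I choose the dark one at (286,260). The holder spans (384-496, 262-313), with the handle on the right at (492,285) and the catch at (467,268). One crop will check this.

Run:
```python
from h import *
f=np.load("top.npz"); p,d=f["p"],f["d"]
c=np.vstack([cv2.resize(p[104:178,140:225],(680,592)[::1])[:,:,::-1]])
a=cv2.resize(p[100:180,140:220],(400,400),interpolation=cv2.INTER_CUBIC); b=cv2.resize(p[160:208,240:324],(700,400)[::1],interpolation=cv2.INTER_CUBIC)
cv2.imwrite("pics/crop1.png",cv2.resize(np.hstack([a,b]),(800,400))[:,:,::-1])
hsv=cv2.cvtColor(p,cv2.COLOR_RGB2HSV).astype(int); print("bench",hsv[200,150],"plate",hsv[175,262],hsv[196,300],"phone",hsv[163,184],"wood",hsv[150,190])
# holder: bluish/grey & darker than bench
bgr=p.astype(int)
m=((bgr[:,:,0]-bgr[:,:,2]<2)&(hsv[:,:,2]<170)).astype(np.uint8); m[:160]=0;m[210:]=0;m[:,:236]=0;m[:,325:]=0
m=cv2.morphologyEx(m,cv2.MORPH_CLOSE,np.ones((5,5)))
cs,_=cv2.findContours(m,0,1)
for q in sorted(cs,key=cv2.contourArea)[-2:]:
    r=cv2.minAreaRect(q); bx=cv2.boxPoints(r); w=plane("top",bx,.012); print(r,"\n",w.round(4)[:,:2],w.mean(0).round(4), np.linalg.norm(w[1]-w[0]),np.linalg.norm(w[2]-w[1]))
m=(hsv[:,:,2]<85).astype(np.uint8); m[:158]=0;m[180:]=0;m[:,:165]=0;m[:,205:]=0
for q in cv2.findContours(m,0,1)[0]:
    if cv2.contourArea(q)>20:
        r=cv2.minAreaRect(q); w=plane("top",cv2.boxPoints(r),.010); print("phone",r,"\n",w.round(4))
m=((bgr[:,:,0]-bgr[:,:,2]>50)&(hsv[:,:,0]>10)).astype(np.uint8); m[:100]=0;m[170:]=0;m[:,:135]=0;m[:,225:]=0
q=max(cv2.findContours(m,0,1)[0],key=cv2.contourArea); r=cv2.minAreaRect(q); w=plane("top",cv2.boxPoints(r),.032); print("stand",r,"\n",w.round(4),w.mean(0))
```

```text
bench [ 15  19 157] plate [ 98  10 100] [100  15 105] phone [60 20 26] wood [ 18 104 172]
((281.4344787597656, 183.69943237304688), (31.58151626586914, 71.35147857666016), 89.01223754882812) 
 [[ 0.5837  0.0468]
 [ 0.5803 -0.2424]
 [ 0.4517 -0.2387]
 [ 0.455   0.0483]] [ 0.5177 -0.0965  0.012 ] 0.28922293631821994 0.12865014266472896
phone ((182.5, 165.0), (14.0, 15.0), 90.0) 
 [[0.6356 0.3323 0.01  ]
 [0.6339 0.2714 0.01  ]
 [0.5762 0.2723 0.01  ]
 [0.5779 0.333  0.01  ]]
stand ((180.01023864746094, 134.08702087402344), (47.26228332519531, 68.4689712524414), 83.2901611328125) 
 [[0.8136 0.4555 0.032 ]
 [0.8395 0.1791 0.032 ]
 [0.6447 0.1608 0.032 ]
 [0.6197 0.4343 0.032 ]] [0.72940052 0.30740469 0.032     ]
```

View pics/crop1.png

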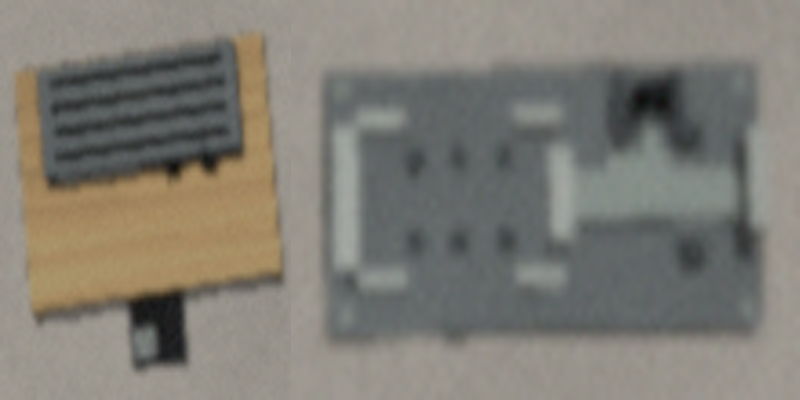

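The crop confirms the dark phone with its camera square at the near end, under the plywood stand. The holder has its fixed jaw on the left, the handle at the far right and the black catch at the top right. The plate measures 289x129 mm, which matches the given size. Holder +x is about world -y and holder +y about world +x.

send_rows(
  targets=[
    [1, 0.034, -0.03, 0, 0.032],
    [1, 0.034, -0.03, 0, 0.032],
    [1, 0.034, -0.03, 0, 0.032],
    [1, 0.034, -0.03, 0, 0.032],
    [1, 0.034, -0.03, 0, 0.032],
  ],
)

```text
time: 0.6
tool_pos: [0.3439, 0.3442, 0.2265]
tool_rot: [-3.141, -0.0, 2.967]
contact_force: [0.4, 0.3, -0.9]
opening: 0.0919
grip_force: 0.0
```

send_rows(
  targets=[
    [1, 0.034, -0.03, 0, 0.032],
    [1, 0.034, -0.03, 0, 0.032],
    [1, 0.034, -0.03, 0, 0.032],
    [1, 0.034, -0.03, 0, 0.032],
    [1, 0.034, -0.03, 0, 0.032],
  ],
)

```text
time: 1.1
tool_pos: [0.514, 0.1942, 0.2264]
tool_rot: [3.142, -0.001, 3.127]
contact_force: [0.4, 0.8, 0.2]
opening: 0.0919
grip_force: 0.0
```

send_rows(
  targets=[
    [1, 0, -0.042, 0, 0],
    [1, 0, -0.042, 0, 0],
    [1, 0, -0.042, 0, 0],
    [1, 0, -0.042, 0, 0],
    [1, 0, -0.042, 0, 0],
  ],
)

```text
time: 1.6
tool_pos: [0.5125, -0.0159, 0.2264]
tool_rot: [3.141, -0.001, 3.126]
contact_force: [0.5, 0.5, 0.7]
opening: 0.0916
grip_force: 0.0
```

send_rows(
  targets=[
    [1, 0, -0.042, 0, 0],
    [1, 0, -0.042, 0, 0],
    [1, 0, -0.03, 0, 0],
    [1, 0, 0, 0, 0],
    [1, 0, 0, 0, 0],
  ],
)

```text
time: 2.1
tool_pos: [0.5127, -0.1285, 0.2263]
tool_rot: [3.141, -0.001, 3.124]
contact_force: [0.2, 0.6, 1.0]
opening: 0.0917
grip_force: 0.0
```

Run:
```python
from h import *
s=observe(); print(s["time"],s["qpos"].round(3),s["tool_pos"],s["tool_rot"])
p,d=read_camera("wrist"); np.savez("w1.npz",p=p,d=d,pos=s["tool_pos"],rot=s["tool_rot"]); cv2.imwrite("pics/w1.png",cv2.resize(p[:,:,::-1],(800,600)))
```

```text
2.1 [-3.910e-01  3.500e-01  1.514e+00  1.000e-03  1.279e+00 -1.944e+00] [ 0.51265049 -0.12845061  0.22625167] [ 3.14066364e+00 -1.00811791e-03  3.12415966e+00]
```

View pics/w1.png

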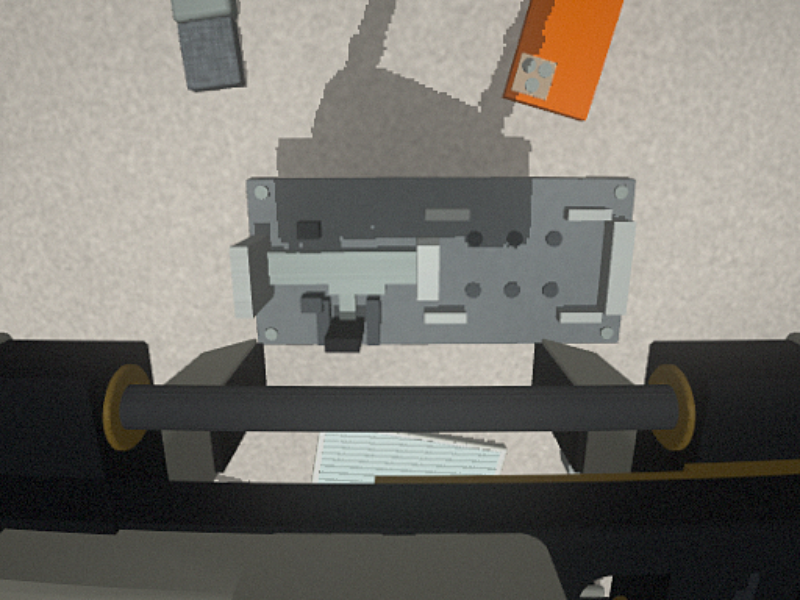

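Wrist view (800x600): plate corners are at (247,178), (635,178), (620,343) and (257,345). The handle top is about (241,280), the catch tab top about (343,345), and the jaw block top (428,272).

Run:
```python
from h import *
f=np.load("w1.npz"); st=dict(tool_pos=f["pos"],tool_rot=f["rot"]); s=.64
P=lambda q,z: plane("wrist",np.array(q)*s,z,st).round(4)[:,:2]
c=P([(247,178),(635,178),(620,343),(257,345)],.012); print("plate",c,c.mean(0), np.linalg.norm(c[0]-c[1]),np.linalg.norm(c[2]-c[1]))
print("depth handle/catch",deproj("wrist",[(241*s,280*s),(343*s,349*s),(428*s,272*s)],f["d"],st).round(4))
print("jaw/fixed faces",P([(440,246),(438,300)],.03),P([(612,222),(604,315)],.03))
print("handle corners",P([(231,247),(249,245),(232,314),(250,316)],.07))
ex=(c[0]+c[3]-c[1]-c[2]); ex/=np.linalg.norm(ex); ey=np.array([-ex[1],ex[0]]); o=c.mean(0)-.055*ex
print("ex",ex,"o",o,"handle",o+.19*ex,"catch",o+.126*ex+.045*ey)
# depth handle map
y,x=np.mgrid[140:215,140:180]; px=np.c_[x.ravel(),y.ravel()]; w=deproj("wrist",px,f["d"],st); h=w[(w[:,2]>.06)&(w[:,2]<.08)&(w[:,0]<.545)]
print(len(h),h.min(0),h.max(0),h.mean(0))
```

```text
plate [[ 0.4521 -0.2366]
 [ 0.4563  0.0501]
 [ 0.5861  0.0507]
 [ 0.5822 -0.2406]] [ 0.519175 -0.0941  ] 0.28673076221431143 0.1298013867414366
depth handle/catch [[ 0.5155 -0.229   0.0702]
 [ 0.566  -0.1652  0.0659]
 [ 0.5212 -0.1051  0.03  ]]
jaw/fixed faces [[ 0.5023 -0.0964]
 [ 0.5425 -0.0978]] [[0.4866 0.0274]
 [0.5565 0.0275]]
handle corners [[ 0.4938 -0.2335]
 [ 0.4927 -0.2217]
 [ 0.5386 -0.2375]
 [ 0.5402 -0.2255]]
ex [-0.01401246 -0.99990182] o [ 0.51994569 -0.0391054 ] handle [ 0.51728332 -0.22908675] catch [ 0.5631757  -0.16572359]
684 [ 0.49338464 -0.23617007  0.06009816] [ 0.54130702 -0.22300181  0.07220937] [ 0.51650344 -0.2286065   0.06890934]
```

send_rows(
  targets=[
    [0.6, 0.002, -0.034, 0, 0.004],
    [0.6, 0.002, -0.034, 0, 0],
    [0.6, 0, -0.033, 0, 0],
    [0.6, 0, 0, -0.04, 0],
    [0.6, 0, 0, -0.04, 0],
  ],
  grip_force=45,
)

```text
time: 2.65
tool_pos: [0.5179, -0.2291, 0.1467]
tool_rot: [-3.14, 0.003, 3.13]
contact_force: [-0.4, 0.7, -0.8]
opening: 0.057
grip_force: 0.0
```

send_rows(
  targets=[
    [0.6, 0, 0, -0.04, 0],
    [0.6, 0, 0, -0.035, 0],
    [0.6, 0, 0, -0.02, 0],
    [0.6, 0, 0, -0.015, 0],
    [0.6, 0, 0, 0, 0],
  ],
)

```text
time: 3.15
tool_pos: [0.516, -0.2269, 0.0347]
tool_rot: [3.139, -0.004, 3.132]
contact_force: [-0.8, -0.2, -0.9]
opening: 0.055
grip_force: 0.0
```

send_rows(
  targets=[
    [0, 0, 0, 0, 0],
    [0, 0, 0, 0, 0],
    [0, 0, 0, 0, 0],
    [0, 0, 0, 0, 0],
    [0, 0, 0, 0, 0],
  ],
)

```text
time: 3.65
tool_pos: [0.5172, -0.2294, 0.0372]
tool_rot: [-3.141, 0.001, 3.13]
contact_force: [-0.3, 0.3, 0.2]
opening: 0.02
grip_force: 0.0
```

send_rows(
  targets=[
    [0, 0, 0, 0, 0],
    [0, 0, 0, 0, 0],
    [0, 0, 0, 0, 0],
  ],
)

```text
time: 3.95
tool_pos: [0.5171, -0.2313, 0.0371]
tool_rot: [-3.139, 0.001, 3.129]
contact_force: [-0.7, -8.1, -0.9]
opening: 0.0118
grip_force: 45.0
```

send_rows(
  targets=[
    [0, 0, -0.008, 0, 0],
    [0, 0, -0.008, 0, 0],
    [0, 0, -0.008, 0, 0],
    [0, 0, -0.006, 0, 0],
    [0, 0, -0.005, 0, 0],
  ],
)

```text
time: 4.45
tool_pos: [0.5166, -0.2619, 0.037]
tool_rot: [3.137, -0.001, 3.13]
contact_force: [-0.8, 12.4, 7.7]
opening: 0.0117
grip_force: 45.0
```

send_rows(
  targets=[
    [0, 0, -0.001, 0, 0],
    [0, 0, -0.001, 0, 0],
    [0, 0, 0, 0, 0],
  ],
)

```text
time: 4.75
tool_pos: [0.5166, -0.264, 0.0369]
tool_rot: [3.138, -0.001, 3.13]
contact_force: [-0.4, 11.1, 5.9]
opening: 0.012
grip_force: 45.0
```

send_rows(
  targets=[
    [0, 0, -0.001, 0, 0],
    [0, 0, -0.001, 0, 0],
    [0, 0, 0, 0, 0],
  ],
)

```text
time: 5.05
tool_pos: [0.5166, -0.266, 0.037]
tool_rot: [3.138, -0.001, 3.13]
contact_force: [-1.8, 10.4, 6.4]
opening: 0.0118
grip_force: 45.0
```

send_rows(
  targets=[
    [0, 0, -0.001, 0, 0],
    [0, 0, 0, 0, 0],
  ],
)

```text
time: 5.25
tool_pos: [0.5166, -0.267, 0.037]
tool_rot: [3.138, -0.001, 3.13]
contact_force: [-1.0, 11.2, 8.0]
opening: 0.0117
grip_force: 45.0
```

send_rows(
  targets=[
    [0, 0, -0.001, 0, 0],
    [0, 0, -0.001, 0, 0],
    [0, 0, 0, 0, 0],
  ],
)

```text
time: 5.55
tool_pos: [0.5165, -0.2683, 0.0369]
tool_rot: [3.137, -0.002, 3.13]
contact_force: [-0.9, 12.0, 8.2]
opening: 0.0119
grip_force: 45.0
```

send_rows(
  targets=[
    [0, 0, -0.001, 0, 0],
    [0, 0, 0, 0, 0],
  ],
)

```text
time: 5.75
tool_pos: [0.5165, -0.2683, 0.0369]
tool_rot: [3.135, -0.002, 3.13]
contact_force: [-0.0, 17.5, 7.9]
opening: 0.0119
grip_force: 45.1
```

The force rises with no further travel, so the jaw is at its stop. I ease back gently: if the catch holds, the spring pull disappears.

send_rows(
  targets=[
    [0, 0, 0, 0, 0],
    [0, 0, 0.002, 0, 0],
    [0, 0, 0.002, 0, 0],
    [0, 0, 0.001, 0, 0],
    [0, 0, 0, 0, 0],
  ],
)

```text
time: 6.25
tool_pos: [0.5166, -0.2658, 0.037]
tool_rot: [3.139, -0.001, 3.13]
contact_force: [-1.8, 6.2, 4.8]
opening: 0.0118
grip_force: 45.0
```

send_rows(
  targets=[
    [0.6, 0, 0, 0, 0],
    [0.6, 0, 0, 0, 0],
    [0.6, 0, 0, 0, 0],
    [0.6, 0, 0, 0, 0],
  ],
)

```text
time: 6.65
tool_pos: [0.517, -0.2676, 0.0367]
tool_rot: [3.142, 0.0, 3.13]
contact_force: [-0.4, 0.2, -0.5]
opening: 0.0388
grip_force: 0.0
```

send_rows(
  targets=[
    [0.6, 0, 0, 0.03, 0],
    [0.8, 0, 0, 0.045, 0],
    [1, 0, 0.02, 0.045, 0],
    [1, 0, 0.04, 0.03, 0],
    [1, 0, 0.045, 0, 0],
  ],
)

```text
time: 7.15
tool_pos: [0.5191, -0.1633, 0.1915]
tool_rot: [-3.138, 0.009, 3.127]
contact_force: [0.7, 0.3, -0.5]
opening: 0.0792
grip_force: 0.0
```

send_rows(
  targets=[
    [1, 0, 0.03, 0, 0],
    [1, 0, 0, 0, 0],
    [1, 0, 0, 0, 0],
  ],
)

```text
time: 7.45
tool_pos: [0.5171, -0.1322, 0.1869]
tool_rot: [-3.141, 0.0, 3.131]
contact_force: [-0.1, -0.0, 0.8]
opening: 0.0914
grip_force: 0.0
```

Run:
```python
from h import *
s=observe(); print(s["time"],s["tool_pos"],s["tool_rot"])
p,d=read_camera("wrist"); np.savez("w2.npz",p=p,d=d,pos=s["tool_pos"],rot=s["tool_rot"])
w=deproj("wrist",[(x,y) for y in range(100,300) for x in range(60,450)],d,s)
a=w[(w[:,2]>.063)&(w[:,2]<.074)&(w[:,0]<.6)&(w[:,0]>.45)&(w[:,1]<-.12)]
for n,b in(("handle",a[a[:,1]<-.21]),("catch",a[(a[:,1]>-.2)])): print(n,len(b),np.percentile(b,[2,50,98],axis=0).round(4) if len(b) else 0)
j=w[(abs(w[:,2]-.03)<.003)&(w[:,0]>.505)&(w[:,0]<.535)&(w[:,1]<-.08)]; print("jaw top",np.percentile(j,[2,50,98],axis=0).round(4))
```

```text
7.45 [ 0.51712381 -0.13217608  0.18690423] [-3.14109765e+00  3.37102300e-04  3.13125312e+00]
handle 838 [[ 0.493  -0.2698  0.0636]
 [ 0.5157 -0.2625  0.0697]
 [ 0.5398 -0.2574  0.0714]]
catch 275 [[ 0.5497 -0.1774  0.0641]
 [ 0.5544 -0.1664  0.0659]
 [ 0.5596 -0.1551  0.0672]]
jaw top [[ 0.5056 -0.2581  0.028 ]
 [ 0.5198 -0.1414  0.0299]
 [ 0.5344 -0.1325  0.0323]]
```

The handle moved 34 mm, the catch dropped in by 8 mm, and the jaw holds open. Next is the phone.

send_rows(
  targets=[
    [1, 0.01, 0.043, 0.01, 0],
    [1, 0.01, 0.043, 0.01, 0],
    [1, 0.01, 0.043, 0.01, 0],
    [1, 0.01, 0.043, 0, 0],
    [1, 0.01, 0.043, 0, 0],
  ],
)

```text
time: 8.0
tool_pos: [0.568, 0.0827, 0.2169]
tool_rot: [-3.141, 0.001, 3.128]
contact_force: [0.3, 0.5, 0.5]
opening: 0.0916
grip_force: 0.0
```

send_rows(
  targets=[
    [1, 0.01, 0.043, 0, 0],
    [1, 0.01, 0.043, 0, 0],
    [1, 0.01, 0.043, 0, 0],
    [1, 0.01, 0.043, 0, 0],
    [1, 0.01, 0.043, 0, 0],
  ],
)

```text
time: 8.5
tool_pos: [0.6183, 0.2978, 0.2161]
tool_rot: [-3.141, -0.0, 3.128]
contact_force: [1.0, -0.1, 0.4]
opening: 0.0919
grip_force: 0.0
```

send_rows(
  targets=[
    [1, 0, 0, 0, 0],
    [1, 0, 0, 0, 0],
  ],
)

```text
time: 8.7
tool_pos: [0.6176, 0.2971, 0.2154]
tool_rot: [-3.141, -0.001, 3.13]
contact_force: [-0.3, 0.2, 0.2]
opening: 0.092
grip_force: 0.0
```

Run:
```python
from h import *
s=observe(); print(s["time"],s["qpos"].round(3),s["tool_pos"],s["tool_rot"])
p,d=read_camera("wrist"); np.savez("w3.npz",p=p,d=d,pos=s["tool_pos"],rot=s["tool_rot"]); cv2.imwrite("pics/w3.png",cv2.resize(p[:,:,::-1],(800,600)))
for n,q in(("orange1",(242,338)),("orange2",(248,410)),("tray",(303,360)),("orange3",(405,357))): print(n,plane("top",[np.array(q)*.64],.01))
```

```text
8.7 [ 3.370e-01  6.590e-01  1.027e+00 -1.000e-03  1.457e+00 -1.222e+00] [0.61758552 0.29714173 0.21535101] [-3.14050572e+00 -1.26193309e-03  3.12989270e+00]
orange1 [[0.40042679 0.4153337  0.01      ]]
orange2 [[0.21737265 0.40089    0.01      ]]
tray [[0.33953816 0.25991129 0.01      ]]
orange3 [[ 0.33964449 -0.00115493  0.01      ]]
```

View pics/w3.png

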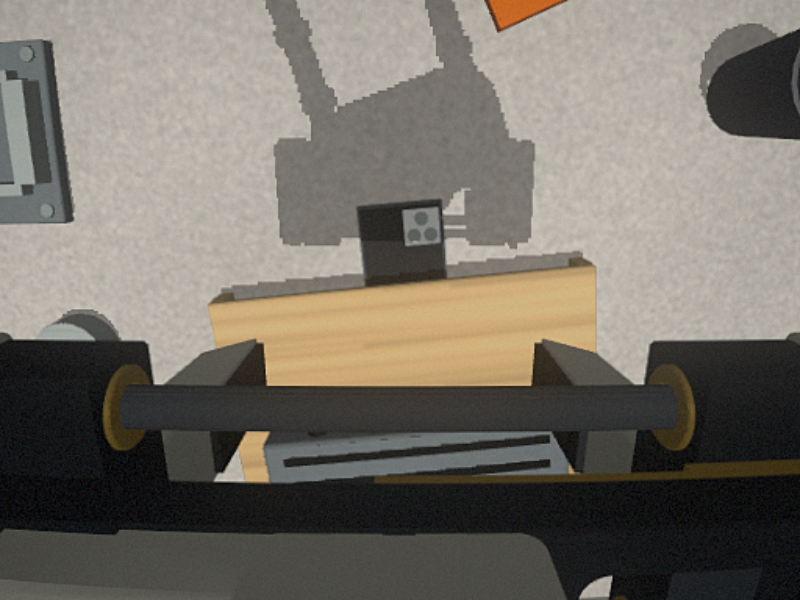

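The wrist view shows the dark phone end with corners at (358,206), (440,200), (446,279) and (365,285), and the stand front edge running from (209,303) to (596,266).

Run:
```python
from h import *
f=np.load("w3.npz"); st=dict(tool_pos=f["pos"],tool_rot=f["rot"]); s=.64
P=lambda q,z: plane("wrist",np.array(q)*s,z,st).round(4)[:,:2]
c=P([(358,206),(440,200),(446,279),(365,285)],.010); print("phone",c,"w",np.linalg.norm(c[1]-c[0]))
print("yaw by end edge",np.arctan2(-(c[1]-c[0])[0],(c[1]-c[0])[1]),"by sides",[np.arctan2(*(v[::-1])) for v in (c[2]-c[1],c[3]-c[0])])
print("front",P([(209,303),(596,266)],.032))
y,x=np.mgrid[120:185,220:295]; k=f["p"][y,x].max(2)<75
w=deproj("wrist",np.c_[x[k],y[k]],f["d"],st); w=w[(w[:,2]>.006)&(w[:,2]<.014)]; print(len(w),np.percentile(w,[1,50,99],axis=0).round(4))
```

```text
phone [[0.5786 0.27  ]
 [0.575  0.3292]
 [0.6335 0.3341]
 [0.6374 0.2734]] w 0.059309358452102626
yaw by end edge 0.060736018147291196 by sides [np.float64(0.08356562003667954), np.float64(0.05775881407299232)]
front [[0.644  0.1622]
 [0.62   0.4381]]
2097 [[0.5759 0.2707 0.0084]
 [0.6103 0.2952 0.0102]
 [0.6349 0.3311 0.012 ]]
```

send_rows(
  targets=[
    [1, -0.0155, 0.0045, -0.03, 0.078],
    [1, 0, 0, -0.04, 0],
    [1, 0, 0, -0.04, 0],
    [1, 0, 0, -0.04, 0],
    [1, 0, 0, -0.03, 0],
  ],
  grip_force=12,
)

```text
time: 9.25
tool_pos: [0.6012, 0.2993, 0.0346]
tool_rot: [-3.141, -0.002, -3.078]
contact_force: [-0.5, 1.0, 0.3]
opening: 0.0918
grip_force: 0.0
```

send_rows(
  targets=[
    [1, 0, 0, -0.012, 0],
    [1, 0, 0, -0.01, 0],
    [1, 0, 0, -0.004, 0],
    [1, 0, 0, -0.003, 0],
    [1, 0, 0, 0, 0],
  ],
)

```text
time: 9.75
tool_pos: [0.6021, 0.3023, 0.0088]
tool_rot: [3.141, 0.002, -3.075]
contact_force: [-0.4, 0.0, -0.2]
opening: 0.0918
grip_force: 0.0
```

send_rows(
  targets=[
    [1, 0, -0.001, -0.002, 0],
    [1, 0, 0, -0.002, 0],
    [0, 0, 0, 0, 0],
    [0, 0, 0, 0, 0],
    [0, 0, 0, 0, 0],
  ],
)

```text
time: 10.25
tool_pos: [0.6015, 0.3013, 0.0039]
tool_rot: [3.141, 0.0, -3.075]
contact_force: [0.4, 0.1, 0.4]
opening: 0.0724
grip_force: 0.0
```

send_rows(
  targets=[
    [0, 0, 0, 0, 0],
    [0, 0, 0, 0, 0],
    [0, 0, 0, 0, 0],
  ],
)

```text
time: 10.55
tool_pos: [0.6014, 0.3011, 0.0038]
tool_rot: [-3.142, -0.0, -3.075]
contact_force: [-0.3, -1.2, 0.1]
opening: 0.0613
grip_force: 12.0
```

send_rows(
  targets=[
    [0, -0.01, -0.001, 0, 0],
    [0, -0.02, -0.001, 0, 0],
    [0, -0.02, -0.001, 0, 0],
    [0, -0.02, -0.001, 0, 0],
    [0, -0.02, -0.002, 0, 0],
  ],
)

```text
time: 11.05
tool_pos: [0.5109, 0.2953, 0.0038]
tool_rot: [3.141, 0.001, -3.075]
contact_force: [0.9, 0.5, -1.6]
opening: 0.0615
grip_force: 12.0
```

send_rows(
  targets=[
    [0, -0.015, -0.001, 0, 0],
    [0, -0.005, 0, 0, 0],
    [0, 0, 0, 0, 0],
  ],
)

```text
time: 11.35
tool_pos: [0.4912, 0.2943, 0.0038]
tool_rot: [3.142, -0.0, -3.075]
contact_force: [0.1, -0.0, 0.0]
opening: 0.062
grip_force: 12.0
```

send_rows(
  targets=[
    [1, 0, 0, 0, 0],
    [1, 0, 0, 0, 0],
    [1, 0, 0, 0, 0],
    [1, 0, 0, 0, 0],
    [1, 0, 0, 0.04, 0],
  ],
)

```text
time: 11.85
tool_pos: [0.4884, 0.2926, 0.0395]
tool_rot: [-3.138, -0.01, -3.076]
contact_force: [1.0, 1.2, -1.6]
opening: 0.0912
grip_force: 0.0
```

send_rows(
  targets=[
    [1, 0, 0, 0.045, 0],
    [1, 0.03, 0, 0.035, 0],
    [1, 0.035, 0, 0.035, 0],
    [1, 0.03, 0, 0.035, 0],
    [1, 0, 0, 0, 0],
  ],
)

```text
time: 12.35
tool_pos: [0.5922, 0.2944, 0.1995]
tool_rot: [3.138, 0.012, -3.077]
contact_force: [0.2, 0.0, 0.7]
opening: 0.0918
grip_force: 0.0
```

send_rows(
  targets=[
    [1, 0, 0, 0, 0],
    [1, 0, 0, 0, 0],
  ],
)

```text
time: 12.55
tool_pos: [0.585, 0.2939, 0.1919]
tool_rot: [-3.141, -0.004, -3.075]
contact_force: [-0.5, 0.0, -0.5]
opening: 0.0919
grip_force: 0.0
```

Run:
```python
from h import *
s=observe(); print(s["time"],s["tool_pos"],s["tool_rot"])
p,d=read_camera("wrist"); np.savez("w4.npz",p=p,d=d,pos=s["tool_pos"],rot=s["tool_rot"]); cv2.imwrite("pics/w4.png",cv2.resize(p[:,:,::-1],(800,600)))
y,x=np.mgrid[60:215,150:360]; k=(p[y,x].max(2)<75)
w=deproj("wrist",np.c_[x[k],y[k]],d,s); i=(w[:,2]>.007)&(w[:,2]<.0135); 
m=np.zeros((384,512),np.uint8); m[y[k][i],x[k][i]]=255; m=cv2.morphologyEx(m,cv2.MORPH_CLOSE,np.ones((9,9)));m=cv2.morphologyEx(m,cv2.MORPH_OPEN,np.ones((5,5)))
q=max(cv2.findContours(m,0,1)[0],key=cv2.contourArea).reshape(-1,2)
wp=plane("wrist",q,.01,s)[:,:2]; r=cv2.minAreaRect((wp*1000).astype(np.float32)); print(r); print(cv2.boxPoints(r))
```

```text
12.55 [0.58499506 0.29393354 0.19194734] [-3.14073775 -0.00367118 -3.075192  ]
((536.1454467773438, 298.82720947265625), (129.00779724121094, 61.16596221923828), 3.267439365386963)
[[470.0033  325.68396]
 [473.4895  264.61743]
 [602.2876  271.97046]
 [598.8014  333.037  ]]
```

View pics/w4.png

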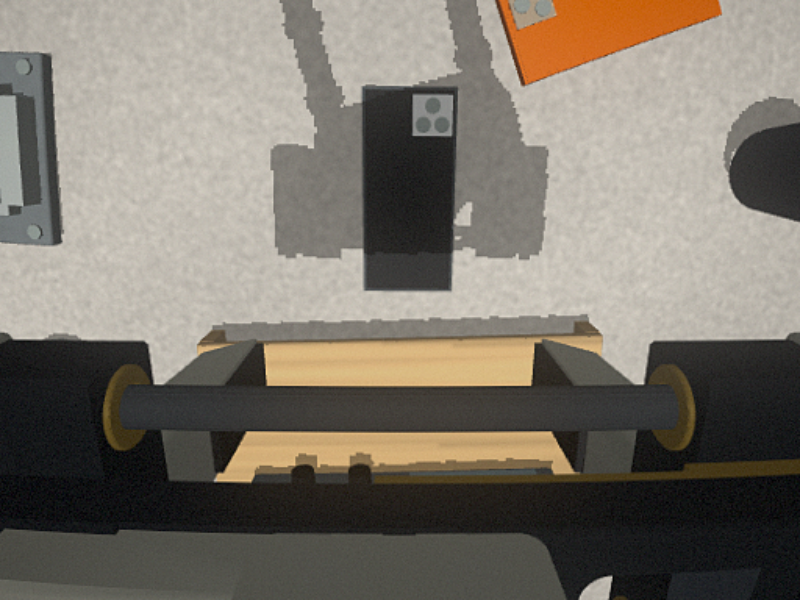

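The phone lies clear, with corners at (362,87), (457,87), (451,291) and (363,290).

Run:
```python
from h import *
f=np.load("w4.npz"); st=dict(tool_pos=f["pos"],tool_rot=f["rot"]); s=.64
c=plane("wrist",np.array([(362,87),(457,87),(451,291),(363,290)])*s,.01,st)[:,:2]; print(c,c.mean(0),np.linalg.norm(c[1]-c[2]),np.linalg.norm(c[0]-c[1]),[np.arctan2(v[1],v[0]) for v in (c[2]-c[1],c[3]-c[0])])
```

```text
[[0.46958304 0.26446162]
 [0.46545554 0.32548247]
 [0.60077211 0.33379075]
 [0.60416429 0.27191895]] [0.53499374 0.29891345] 0.13557138145439787 0.061160286082077714 [np.float64(0.06132182798287932), np.float64(0.055354791036267816)]
```

send_rows(
  targets=[
    [1, -0.03, 0.005, -0.02, -0.008],
    [1, -0.02, 0, -0.04, 0],
    [1, 0, 0, -0.04, 0],
    [1, 0, 0, -0.04, 0],
    [1, 0, 0, -0.02, 0],
  ],
  grip_force=20,
)

```text
time: 13.1
tool_pos: [0.5327, 0.2983, 0.0293]
tool_rot: [-3.139, -0.007, -3.083]
contact_force: [-0.5, 0.3, -0.7]
opening: 0.0919
grip_force: 0.0
```

send_rows(
  targets=[
    [1, 0, 0, -0.012, 0],
    [1, 0, 0, -0.008, 0],
    [1, 0, 0, -0.004, 0],
    [1, 0, 0, 0, 0],
    [1, 0, 0, 0, 0],
  ],
)

```text
time: 13.6
tool_pos: [0.5371, 0.2994, 0.0107]
tool_rot: [3.141, 0.002, -3.083]
contact_force: [0.1, -1.2, -0.6]
opening: 0.0919
grip_force: 0.0
```

send_rows(
  targets=[
    [1, -0.002, 0, -0.004, 0],
    [1, 0, 0, -0.0025, 0],
    [0, 0, 0, 0, 0],
    [0, 0, 0, 0, 0],
    [0, 0, 0, 0, 0],
  ],
)

```text
time: 14.1
tool_pos: [0.5346, 0.2992, 0.0033]
tool_rot: [3.141, 0.0, -3.083]
contact_force: [0.5, 0.4, -1.2]
opening: 0.0725
grip_force: 0.0
```

send_rows(
  targets=[
    [0, 0, 0, 0, 0],
    [0, 0, 0, 0, 0],
    [0, 0, 0, 0, 0],
  ],
)

```text
time: 14.4
tool_pos: [0.5346, 0.2991, 0.0033]
tool_rot: [-3.142, 0.0, -3.083]
contact_force: [0.4, -1.5, 1.2]
opening: 0.0616
grip_force: 20.0
```

send_rows(
  targets=[
    [0, 0, 0, 0.01, 0],
    [0, 0, 0, 0.02, 0],
    [0, 0, 0, 0.03, 0],
    [0, 0, 0, 0.03, 0],
    [0, 0, 0, 0.03, 0],
  ],
)

```text
time: 14.9
tool_pos: [0.5343, 0.2992, 0.1249]
tool_rot: [3.141, -0.0, -3.083]
contact_force: [-0.4, -1.0, -0.8]
opening: 0.0619
grip_force: 20.0
```

Run:
```python
from h import *
for n in("w1.npz","w2.npz"):
    f=np.load(n); st=dict(tool_pos=f["pos"],tool_rot=f["rot"])
    y,x=np.mgrid[100:230,220:420]; w=deproj("wrist",np.c_[x.ravel(),y.ravel()],f["d"],st)
    w=w[(abs(w[:,2]-.024)<.0025)]
    ex=np.array([-.014,-1.]); ey=np.array([1,-.014]); o=np.array([.5195,-.0395]); h=np.c_[(w[:,:2]-o)@ex,(w[:,:2]-o)@ey]
    for sx in(-1,1):
        for sy in(-1,1):
            b=h[(h[:,0]*sx>.030)&(h[:,0]*sx<.074)&(h[:,1]*sy>.025)&(h[:,1]*sy<.055)]
            if len(b)>10: print(n,sx,sy,len(b),np.percentile(b,[3,50,97],axis=0).round(4).tolist())
```

```text
w1.npz -1 -1 211 [[-0.0677, -0.0421], [-0.052, -0.0386], [-0.0359, -0.0331]]
w1.npz -1 1 198 [[-0.0683, 0.0296], [-0.0522, 0.0385], [-0.0369, 0.0428]]
w1.npz 1 -1 223 [[0.0375, -0.0429], [0.053, -0.0386], [0.0678, -0.035]]
w1.npz 1 1 193 [[0.0377, 0.0351], [0.0528, 0.039], [0.0682, 0.0431]]
w2.npz -1 -1 262 [[-0.0679, -0.0421], [-0.0521, -0.038], [-0.0364, -0.0296]]
w2.npz -1 1 265 [[-0.068, 0.0291], [-0.0527, 0.039], [-0.036, 0.0436]]
w2.npz 1 -1 263 [[0.0378, -0.0428], [0.0531, -0.0389], [0.0673, -0.0349]]
w2.npz 1 1 232 [[0.0369, 0.0351], [0.0521, 0.0387], [0.0684, 0.0426]]
```

send_rows(
  targets=[
    [0, -0.001, -0.03, 0, -0.135],
    [0, -0.001, -0.03, 0, -0.135],
    [0, -0.001, -0.03, 0, -0.135],
    [0, -0.001, -0.03, 0, -0.135],
    [0, -0.001, -0.03, 0, -0.135],
  ],
)

```text
time: 15.4
tool_pos: [0.5293, 0.1482, 0.1239]
tool_rot: [3.141, 0.0, 2.519]
contact_force: [-0.2, -0.4, -1.5]
opening: 0.0619
grip_force: 20.0
```

send_rows(
  targets=[
    [0, -0.002, -0.03, 0, -0.135],
    [0, -0.002, -0.03, 0, -0.135],
    [0, -0.002, -0.03, 0, -0.135],
    [0, -0.002, -0.03, 0, -0.135],
    [0, -0.002, -0.03, 0, -0.135],
  ],
)

```text
time: 15.9
tool_pos: [0.5193, -0.0019, 0.1239]
tool_rot: [3.141, 0.0, 1.844]
contact_force: [-0.4, -0.3, -1.8]
opening: 0.0617
grip_force: 20.0
```

send_rows(
  targets=[
    [0, 0, -0.03, 0, -0.135],
    [0, 0, -0.019, 0, -0.135],
    [0, 0, 0, 0, -0.023],
    [0, 0, 0, 0, 0],
    [0, 0, 0, 0, 0],
  ],
)

```text
time: 16.4
tool_pos: [0.5194, -0.0489, 0.1234]
tool_rot: [3.141, -0.0, 1.56]
contact_force: [0.9, -0.1, -1.1]
opening: 0.0618
grip_force: 20.0
```

send_rows(
  targets=[
    [0, 0, -0.001, -0.03, -0.003],
    [0, 0, 0, -0.03, 0],
    [0, 0, 0, -0.02, 0],
    [0, 0, 0, -0.008, 0],
    [0, 0, 0, 0, 0],
  ],
)

```text
time: 16.9
tool_pos: [0.519, -0.0499, 0.0345]
tool_rot: [-3.14, -0.001, 1.556]
contact_force: [0.1, -0.1, -1.3]
opening: 0.0619
grip_force: 20.0
```

Run:
```python
from h import *
s=observe(); print(s["time"],s["tool_pos"],s["tool_rot"])
p,d=read_camera("wrist"); np.savez("w5.npz",p=p,d=d,pos=s["tool_pos"],rot=s["tool_rot"]); cv2.imwrite("pics/w5.png",cv2.resize(p[:,:,::-1],(800,600)))
```

```text
16.9 [ 0.51897557 -0.0498802   0.03453337] [-3.13969303e+00 -5.07828549e-04  1.55582253e+00]
```

View pics/w5.png

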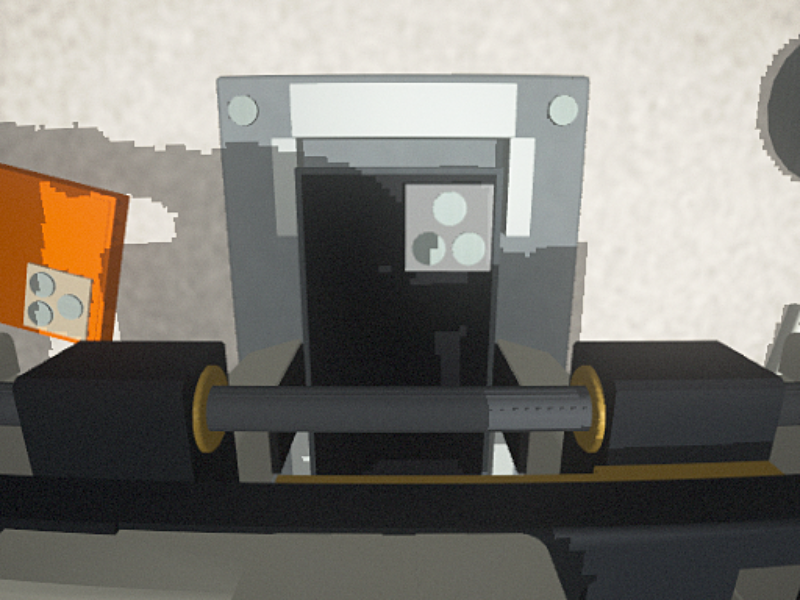

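The phone is aligned with the bed, with its end edge at row 170 short of the fixed jaw at row 137. Its side edges are at columns 299 and 497, and the guide inner edges are at 297 and 508. I'll check the lateral offset in metres.

Run:
```python
from h import *
f=np.load("w5.npz"); st=dict(tool_pos=f["pos"],tool_rot=f["rot"]); s=.64
y,x=np.mgrid[80:230,150:360]; w=deproj("wrist",np.c_[x.ravel(),y.ravel()],f["d"],st)
ex=np.array([-.014,-1.]); ey=np.array([1,-.014]); o=np.array([.5195,-.0395]); h=np.c_[(w[:,:2]-o)@ex,(w[:,:2]-o)@ey,w[:,2]]
b=h[(h[:,2]>.037)&(h[:,2]<.047)&(abs(h[:,1])<.045)]; print("phone",len(b),np.percentile(b,[1,50,99],axis=0).round(4).tolist())
b=b[b[:,0]<-.03]; print(np.percentile(b,[1,50,99],axis=0).round(4).tolist())
for sy in(-1,1):
    b=h[(abs(h[:,2]-.024)<.003)&(h[:,0]<-.034)&(h[:,0]>-.066)&(h[:,1]*sy>.03)&(h[:,1]*sy<.05)]; print("wall",sy,len(b),np.percentile(b,[3,50,97],axis=0).round(4).tolist())
```

```text
phone 15980 [[-0.058, -0.0319, 0.04], [-0.03, -0.0009, 0.0417], [0.0013, 0.0308, 0.0451]]
[[-0.0584, -0.0312, 0.0401], [-0.0447, -0.0008, 0.042], [-0.0303, 0.0294, 0.0451]]
wall -1 839 [[-0.0654, -0.0424, 0.0227], [-0.0523, -0.0388, 0.024], [-0.0371, -0.0348, 0.0252]]
wall 1 965 [[-0.0653, 0.0354, 0.0224], [-0.0512, 0.0392, 0.024], [-0.0369, 0.0433, 0.0252]]
```

send_rows(
  targets=[
    [0, 0.001, 0, -0.005, 0],
    [0, 0, 0, -0.005, 0],
    [0, 0, 0, -0.005, 0],
    [0, 0, 0, -0.002, 0],
    [0, 0, 0, 0, 0],
  ],
)

```text
time: 17.45
tool_pos: [0.5203, -0.0508, 0.0179]
tool_rot: [-3.141, -0.0, 1.554]
contact_force: [0.1, 0.4, -1.7]
opening: 0.062
grip_force: 20.0
```

send_rows(
  targets=[
    [0, 0, 0, -0.001, 0],
    [0, 0, 0, 0, 0],
    [0, 0, 0, 0, 0],
  ],
)

```text
time: 17.75
tool_pos: [0.5206, -0.0508, 0.0173]
tool_rot: [3.141, 0.0, 1.554]
contact_force: [1.0, 0.2, -1.5]
opening: 0.0617
grip_force: 20.0
```

send_rows(
  targets=[
    [0, 0, 0, -0.001, 0],
    [0, 0, 0, 0, 0],
  ],
)

```text
time: 17.95
tool_pos: [0.5205, -0.0508, 0.0162]
tool_rot: [3.142, -0.0, 1.554]
contact_force: [-0.6, 0.1, -0.7]
opening: 0.0617
grip_force: 20.0
```

send_rows(
  targets=[
    [0, 0, 0, -0.001, 0],
    [0, 0, 0, 0, 0],
  ],
)

```text
time: 18.15
tool_pos: [0.5206, -0.0508, 0.0153]
tool_rot: [3.141, 0.0, 1.554]
contact_force: [0.2, -0.4, 0.4]
opening: 0.0618
grip_force: 20.0
```

send_rows(
  targets=[
    [1, 0, 0, 0, 0],
    [1, 0, 0, 0, 0],
    [1, 0, 0, 0, 0],
    [1, 0, 0, 0, 0],
    [1, 0, 0, 0, 0],
  ],
)

```text
time: 18.65
tool_pos: [0.5205, -0.0508, 0.0153]
tool_rot: [3.141, 0.0, 1.554]
contact_force: [0.6, 0.6, -0.4]
opening: 0.0909
grip_force: 0.0
```

send_rows(
  targets=[
    [1, 0, 0, 0.02, 0],
    [1, 0, 0, 0.04, 0],
    [1, 0, -0.02, 0.045, 0],
    [1, 0, -0.025, 0.035, 0],
    [1, 0, 0, 0, 0],
  ],
)

```text
time: 19.15
tool_pos: [0.5234, -0.0989, 0.1605]
tool_rot: [3.131, 0.004, 1.552]
contact_force: [0.4, 0.1, 0.5]
opening: 0.0916
grip_force: 0.0
```

send_rows(
  targets=[
    [0.6, 0, 0, 0, 0],
    [0.6, 0, 0, 0, 0],
  ],
)

```text
time: 19.35
tool_pos: [0.5196, -0.0951, 0.154]
tool_rot: [-3.139, -0.001, 1.554]
contact_force: [0.3, 0.5, -0.5]
opening: 0.0801
grip_force: 0.0
```

```bash
cat > chk.py <<'E'
from h import *
import sys
s=observe(); print(s["time"],s["tool_pos"],s["tool_rot"])
p,d=read_camera("wrist"); cv2.imwrite(sys.argv[1],cv2.resize(p[:,:,::-1],(800,600)))
y,x=np.mgrid[0:225,80:440]; px=np.c_[x.ravel(),y.ravel()]; w=deproj("wrist",px,d,s); v=p[y,x].reshape(-1,3).max(1)
ex=np.array([-.014,-1.]); ey=np.array([1,-.014]); o=np.array([.5195,-.0395]); h=np.c_[(w[:,:2]-o)@ex,(w[:,:2]-o)@ey,w[:,2]]
b=h[(abs(h[:,2]-.022)<.004)&(abs(h[:,1])<.033)&(v<75)&(abs(h[:,0])<.1)]; print("phone",len(b),np.percentile(b,[1,50,99],axis=0).round(4).tolist())
b=h[(h[:,2]>.063)&(h[:,2]<.069)&(abs(h[:,0]-.126)<.015)&(h[:,1]>.02)&(h[:,1]<.07)]; print("catch",len(b), np.median(b,axis=0) if len(b) else 0)
E
python3 chk.py pics/w6.png
```

```text
19.35 [ 0.51956524 -0.09512722  0.15397852] [-3.13918881e+00 -9.88012731e-04  1.55387893e+00]
phone 8759 [[-0.0541, -0.0292, 0.0206], [0.0145, -0.0027, 0.0223], [0.0767, 0.0298, 0.0239]]
catch 0 0
```

View pics/w6.png

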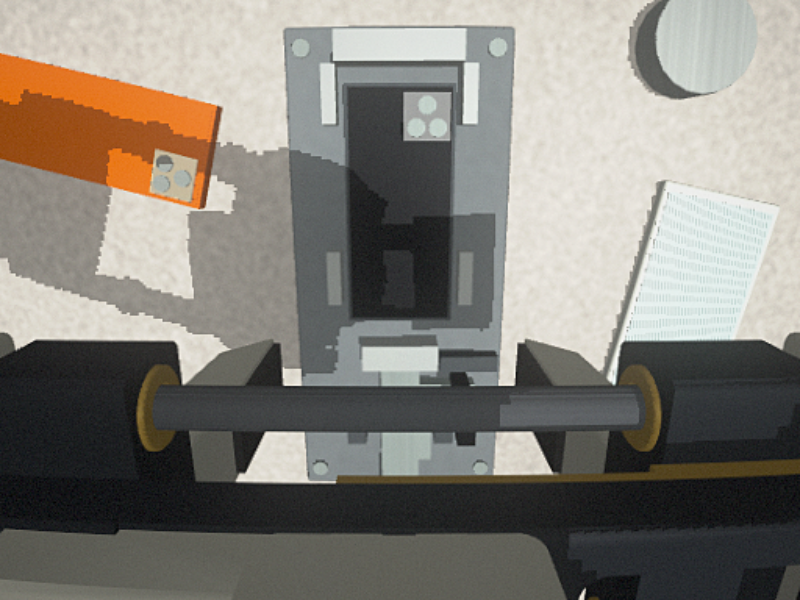

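The phone lies flat between the guides with its top at 22 mm, and the jaw is held open. Next is the catch.

send_rows(
  targets=[
    [0.6, 0.017, -0.035, 0, 0],
    [0.6, 0.018, -0.035, -0.01, 0],
    [0.6, 0, 0, -0.04, 0],
    [0.6, 0, 0, -0.035, 0],
    [0.6, 0, 0, -0.02, 0],
  ],
  grip_force=20,
)

```text
time: 19.9
tool_pos: [0.5531, -0.1644, 0.0457]
tool_rot: [-3.135, -0.003, 1.554]
contact_force: [0.8, 0.5, 0.3]
opening: 0.0552
grip_force: 0.0
```

send_rows(
  targets=[
    [0.6, 0, 0, -0.008, 0],
    [0.6, 0, 0, -0.004, 0],
    [0.6, 0, 0, 0, 0],
    [0.6, 0, 0, 0, 0],
  ],
)

```text
time: 20.3
tool_pos: [0.5562, -0.1659, 0.0393]
tool_rot: [3.14, 0.001, 1.554]
contact_force: [-0.3, 0.3, 0.3]
opening: 0.0549
grip_force: 0.0
```

send_rows(
  targets=[
    [0.6, -0.0015, 0, -0.002, 0],
    [0, 0, 0, 0, 0],
    [0, 0, 0, 0, 0],
    [0, 0, 0, 0, 0],
    [0, 0, 0, 0, 0],
  ],
)

```text
time: 20.8
tool_pos: [0.5541, -0.1658, 0.0364]
tool_rot: [3.141, 0.0, 1.554]
contact_force: [-0.3, 0.6, 0.2]
opening: 0.0276
grip_force: 0.0
```

send_rows(
  targets=[
    [0, 0, 0, 0, 0],
    [0, 0, 0, 0, 0],
    [0, 0, 0, 0, 0],
    [0, 0, 0, 0, 0],
    [0, 0, 0, 0, 0],
  ],
)

```text
time: 21.3
tool_pos: [0.5556, -0.1659, 0.0364]
tool_rot: [3.138, 0.001, 1.554]
contact_force: [6.2, 1.1, -3.0]
opening: 0.0098
grip_force: 20.0
```

Pinched (9.8 mm). Now slide outwards (+x) 13 mm.

send_rows(
  targets=[
    [0, 0.003, 0, 0, 0],
    [0, 0.003, 0, 0, 0],
    [0, 0.003, 0, 0, 0],
    [0, 0.003, 0, 0, 0],
    [0, 0.002, 0, 0, 0],
  ],
)

```text
time: 21.8
tool_pos: [0.5673, -0.1661, 0.0362]
tool_rot: [-3.14, 0.0, 1.554]
contact_force: [-3.3, -1.7, 1.6]
opening: 0.0097
grip_force: 20.0
```

send_rows(
  targets=[
    [0, 0, 0, 0, 0],
    [0, 0, 0, 0, 0],
    [0, 0, 0, 0, 0],
    [0, 0, 0, 0, 0],
    [0, 0, 0, 0, 0],
  ],
)

```text
time: 22.3
tool_pos: [0.5679, -0.166, 0.0362]
tool_rot: [-3.141, 0.0, 1.554]
contact_force: [-3.1, -3.8, 0.5]
opening: 0.01
grip_force: 20.0
```

send_rows(
  targets=[
    [0, -0.002, 0, 0, 0],
    [0, -0.002, 0, 0, 0],
    [0.5, 0, 0, 0, 0],
    [0.5, 0, 0, 0, 0],
    [0.5, 0, 0, 0, 0],
  ],
)

```text
time: 22.8
tool_pos: [0.5643, -0.1654, 0.0363]
tool_rot: [3.141, -0.0, 1.554]
contact_force: [-0.7, -0.6, 0.3]
opening: 0.0294
grip_force: 0.0
```

send_rows(
  targets=[
    [0.6, 0, 0, 0, 0],
    [0.6, 0, 0, 0.02, 0],
    [0.8, 0, 0, 0.04, 0],
    [1, 0, 0, 0.045, 0],
    [1, -0.01, -0.02, 0.045, 0],
  ],
)

```text
time: 23.3
tool_pos: [0.5545, -0.1838, 0.1875]
tool_rot: [3.141, -0.001, 1.557]
contact_force: [1.1, -1.1, 0.1]
opening: 0.0693
grip_force: 0.0
```

send_rows(
  targets=[
    [1, -0.03, -0.03, 0, 0],
    [1, 0, -0.03, 0, 0],
    [1, 0, 0, 0, 0],
    [1, 0, 0, 0, 0],
  ],
)

```text
time: 23.7
tool_pos: [0.524, -0.2458, 0.1859]
tool_rot: [3.141, -0.001, 1.552]
contact_force: [-0.1, 0.5, 0.3]
opening: 0.0916
grip_force: 0.0
```

```bash
python3 chk.py pics/w7.png
```

```text
23.7 [ 0.52395989 -0.24581783  0.18587614] [ 3.14144541e+00 -6.26477826e-04  1.55238229e+00]
phone 1808 [[0.0415, -0.0287, 0.0203], [0.0537, 0.0001, 0.0223], [0.0836, 0.029, 0.0241]]
catch 369 [0.12626703 0.04508146 0.06596444]
```

View pics/w7.png

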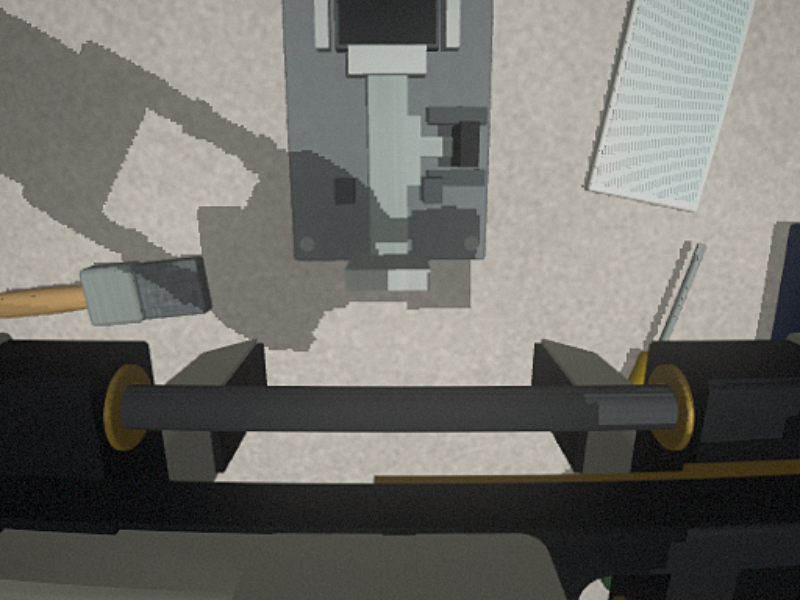

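The jaw sits against the phone's end and the catch is back at travel 0. I'll check the jaw travel numerically, then hand in.

Run:
```python
from h import *
s=observe(); p,d=read_camera("wrist")
w=deproj("wrist",[(x,y) for y in range(0,200) for x in range(200,320)],d,s)
ex=np.array([-.014,-1.]); ey=np.array([1,-.014]); o=np.array([.5195,-.0395]); h=np.c_[(w[:,:2]-o)@ex,(w[:,:2]-o)@ey,w[:,2]]
b=h[abs(h[:,2]-.07)<.002]; hx=np.median(b[:,0]); print("handle",np.median(b,axis=0))
j=h[(abs(h[:,2]-.03)<.0015)&(abs(h[:,1])<.02)&(h[:,0]<.1)]; print("jaw",np.percentile(j,[2,98],axis=0)[:,0])
ok=abs(hx-.2)<.004; print(ok)
if ok: print(hand_in())
```

```text
handle [ 0.19960678 -0.00091015  0.06991087]
jaw [0.06804577 0.08374626]
True
the job is handed in; nothing more can be done
None
```

The job is handed in: the phone lies flat, back up, between the holder's jaws. The jaw has sprung shut on it at about 10 mm travel, the catch is back at rest, and nothing else on the bench was touched.

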